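Take a shelf board's width with the spring hook rule and lock it

ROBOT

A 6-joint arm with a two-finger parallel gripper is mounted at the origin on the work surface. World frame = base frame: x ahead of the robot, y to its left, z up, the work surface at z = 0. Lengths are in m, angles in rad, forces in N, time in s.
With the tool pointing down it reaches from about 0.275 to 0.825 m from the base axis. Payload 5.2 kg.
Tool frame: the origin (TCP) lies between the finger pads; the fingertips stand 11 mm ahead of it and the grasp point (between the pads) lies 8 mm behind it; z points along the fingers, x is the direction in which the jaws open and shut, and the axes are right-handed (so a half turn about z gives the same grasp; the last joint's range is limited). The gripper opens to 93 mm and grips with 3 to 60 N. Pads are 15 mm wide; open, the fingers measure 128 mm over their backs; the gripper's body (75 mm by 188 mm) begins 65 mm behind the grasp point.
Start: joints at [1.025, 0.259, 1.535, -0, 1.348, -0.203], TCP at [0.185, 0.518, 0.23] pointing down, gripper open.
Joint ranges: [-3.14, 3.14], [-0.91, 2.08], [0.19, 2.58], [-1.22, 4.36], [0.22, 2.71], [-3.12, 3.12]. Speed limits (rad/s): [2.57, 2.57, 3.14, 3.14, 3.14, 3.14].

INTERFACE

Orientations are given as a unit quaternion [x, y, z, w].
In Python, from rig import readout, imaging, close_job gives the robot as it stands.
- The arm moves only by the tool play_rows, never from a script. Its argument "increments" is a list of rows, each a list of 7 numbers: the opening, from -1 (shut) to 1 (fully open), then the shift along the tool's x, y, z in m, then the turn, a rotation vector about the tool's x, y, z in rad. In form: [[gripper, x, y, z, wx, wy, wz], ...]. A call has 1 to 10 rows; each row shifts and turns the commanded pose from where the row before left it, along the tool's axes as they then stand; what a row does not reach is not made up. A row lasts 1/12 s, in which the tool goes at most 41.7 mm and 7.16 degrees, less where a joint would pass 70% of its speed; a pose out of reach is approached as far as the arm can. A call is refused whole if a number of a shift passes 0.0417 or a number of a turn 0.125, either way. A call with a gripper value outside its range is refused whole. The fingers move at their own pace and stop on an object; the grip force is fixed at half the most. Time passes only in rows, so rows that do not move let the fingers close. It gives the time, the measured TCP pose, the force and the opening at its end, in the units of the state.
- readout.sense(): the state, without advancing time (a new reading comes with each control period).
- imaging.get_image(name): name is "scene" or "top" or "wrist"; returns a dict with "image" (384x512x3 uint8, red, green, blue), "intrinsics" (3x3 intrinsics, pixels), "extrinsics" (4x4, takes a point from camera to world coordinates). Camera axes: x right, y up, looking along -z (the intrinsics and any distortion apply to the point x, -y, -z); pixel columns grow to the right and rows downward; lengths in m; the calibration is good to about 2 mm. A picture is of the moment at which its call begins. There is no depth.
- close_job(): hands the job in, once; it reports no verdict.
The state is a dict: "time_s": time; "joint_pos": joint angles; "dq": joint speeds; "effort": joint torques, N m; "tcp_pos": TCP position; "ee_rot": TCP orientation; "contact_force": force on the tool from outside, world axes, zero at the start; "ft_torque": the same for the moment, N m; "finger_gap": opening from 0.0 (shut) to 1.0 (fully open).
Only numpy, scipy, OpenCV 4.12 (cv2) and the standard library are available. Lean on these libraries where they do the work, as an engineer would, in place of code of your own. Each camera call takes 0.05 s, during which the arm holds its last target. There are 200 camera calls.

TASK

Take the width of the shelf board with the spring rule: lift it off its rest, hook its blade end over the board's far long edge near the middle, back the case away against the spring until its heel drops behind the near edge, and let the heel come snug there, square across the board. Then press the case flat on the board so that the brake under it goes fully in and locks the blade, and leave the rule there. Work gently, so as not to dent the board (all contact on it under 50 N in total), never let the blade snap back, and leave everything else where it is.

Things in the scene. Friction and masses are not known exactly. Their poses are not given: they have to be found in the camera images.
- board: Pale wooden shelf board fixed level on a low stand, 290 mm long (its y), 22 mm thick, free air below both long edges. Origin on the table under it, x away from the robot. Near long edge at x = -77.5 mm. Its width is what is to be measured: 151 to 159 mm, so the far edge is at x = +73.5 to +81.5 mm. Its top is 42 to 60 mm above the table: find it by touch.
- rest: Dark wooden rest block, fixed, 80 x 70 mm, 34 mm high, grooved along its middle; origin on the table under it. The rule starts standing level on it, nose along the rest's x. The hook hangs 20 mm down ahead of it and the heel 10 mm behind: lift the rule straight up at least 25 mm before moving sideways.
- rule_centre (a point): Spring rule: black tape-measure case, stiff steel blade sliding straight out of its nose, 0.23 to 0.35 kg. This point: middle of the case, 30 mm above its flat underside. x to the nose (the way the blade comes out), y across, z up. The case is 110 mm long (x -55 to +55), 34 mm wide, 58 mm high (28 above this point, 30 below). Grip it across its 34 mm width from above.
- rule_heel (a point): The heel: steel plate 34 mm wide, 8 mm thick at the rear end of the case, reaching 10 mm below the case's underside. This point: middle of its inner face (towards the nose; it comes to bear on the board's near edge) at the level of the underside, 55 mm behind and 30 mm below rule_centre. Axes as the case.
- hook (a point): The hook: steel plate 22 mm wide, 4 mm thick, turned down at the blade's end, reaching 20 mm below the case's underside. This point: middle of its inner face (towards the case) at the level of the underside, 60 mm ahead of the case's middle plus the value of joint blade. Axes as the case. The blade, 22 mm wide, runs 7 to 9 mm above the underside's level.
- blade (a joint): How far the blade is drawn out, m: 0 fully in (inner faces of hook and heel 115 mm apart), 0.07 fully out. A spring draws it in with about 4 N at 0, rising to 5.4 N at 0.07. With hook and heel snug on the board it reads 0.036 to 0.044, as the board is wide; the spring then bears on the board with some 5 N at each edge, and the hook's rubbing on its edge adds up to 4 N.
- brake (a joint): The brake: rubber shoe 24 x 12 mm under the middle of the case, m: 0 free, standing 4 mm out below the underside; pushed in by pressing the case down on something flat, it is flush and clamps the blade at about 0.0035 to 0.004. It needs 6 to 8 N, or 10 to 18 N on the wrist when hook and heel rub on their edges; it stays where it is left. On the rest it hangs free in the groove.
- chalk_a: Blue chalk cube, 23 mm, on the table beside the board's +y end; origin at its underside. Leave it alone.
- chalk_b: Blue chalk cube, 23 mm, on the table beside the rest, on its +y side; origin at its underside. Leave it alone.
- driver: Black-handled screwdriver, 150 mm long, lying on the table between the board and the rest. Leave it alone.
- glue: White glue bottle, 44 mm across, 100 mm high, in front of the robot; origin at its underside. Leave it alone.
- mug: White mug, 80 mm across, 90 mm high, at the back of the table; origin at its underside. Leave it alone.
- tips_jar: Small glass jar, 56 mm across, 60 mm high, on the right; origin at its underside. Leave it alone.
- offcut: Wooden offcut, 90 x 45 x 22 mm, on the left; origin at its underside. Leave it alone.
Mind the look-alikes: they are no part of the job. There is more than one size of the part that bears rule_centre; the job needs the middle-sized.

How it is judged:
By the outcome, as a careful person would: the job done as asked, in the order asked, and still so for the second after the job is handed in, with the robot touching nothing.
It also fails if it takes over 51 s, if anything falls off the work surface, if the arm or the gripper's body presses on something with over 40 N, if the wrist force passes 120 N, or if a joint passes its speed limit or range.

## Working session

There is one attempt and no reset: what is moved stays moved. The work goes in short steps, Python scripts to look and compute and a tool call to move; the robot and the scene stay as the last step left them, time stands still between calls to the robot, and variables do not carry over. Pictures are saved under pics/ and viewed, about 8 in all and at most 12, crops included, and the job is handed in when it is done.

Besides the shell and the picture viewer there is one more tool, called by a JSON object that holds its "fn" and its "kwargs". play_rows: Moves the arm, as the interface text tells. Its arguments: {"type":"object","properties":{"increments":{"type":"array"}},"required":["increments"]}

```bash
mkdir -p pics; ls
cat > h.py <<'E'
from rig import readout, imaging, close_job
import numpy as np, cv2
def snap(n,f):
    d=imaging.get_image(n); cv2.imwrite(f,d["image"][:,:,::-1]); np.savez(f[:-4]+'.npz',K=d["intrinsics"],T=d["extrinsics"],im=d["image"]); return d
def ray(f,u,v,z):
    d=np.load(f[:-4]+'.npz');K,T=d['K'],d['T']
    c=np.array([(u-K[0,2])/K[0,0],-(v-K[1,2])/K[1,1],-1.]);r=T[:3,:3]@c;o=T[:3,3]
    return o+r*(z-o[2])/r[2]
def proj(f,p):
    d=np.load(f[:-4]+'.npz');K,T=d['K'],d['T']
    c=T[:3,:3].T@(np.array(p)-T[:3,3]); return K[0,0]*c[0]/-c[2]+K[0,2],K[1,1]*-c[1]/-c[2]+K[1,2]
E
python3 - <<'E'
from h import *
print(readout.sense())
a=snap("top","pics/top1.png");b=snap("scene","pics/sc1.png")
print({k:a[k] for k in a if k!='image'},{k:b[k] for k in b if k!='image'})
E
```

```text
pics
{'time_s': 0.0, 'joint_pos': array([ 1.02522497e+00,  2.59322434e-01,  1.53606573e+00,  1.89055676e-05,
        1.34799633e+00, -2.02832935e-01]), 'dq': array([ 0.00123127, -0.00156936,  0.00043921,  0.00054387, -0.0009425 ,
       -0.00034963]), 'effort': array([ 4.68588169e-04, -4.37305498e+01, -2.83995849e+01,  7.17834150e-02,
        4.13234322e-02, -1.55031130e-04]), 'tcp_pos': array([0.18455089, 0.51756209, 0.22883572]), 'ee_rot': array([ 8.17334195e-01,  5.76163181e-01, -8.24924859e-04,  3.49656252e-04]), 'contact_force': array([ 0.24856551,  0.08185715, -0.41672995]), 'ft_torque': array([-0.01632857,  0.06696067, -0.05459069]), 'finger_gap': 0.9996424863054257}
{'intrinsics': array([[369.5115233 ,   0.        , 249.04879852],
       [  0.        , 369.5115233 , 190.23236356],
       [  0.        ,   0.        ,   1.        ]]), 'extrinsics': array([[-0.00674449,  0.99764878, -0.06820129,  0.45947074],
       [-0.99967332, -0.00840817, -0.02413611, -0.01143408],
       [-0.02465281,  0.06801622,  0.99737958,  1.36712898],
       [ 0.        ,  0.        ,  0.        ,  1.        ]])} {'intrinsics': array([[454.50877743,   0.        , 258.98473741],
       [  0.        , 454.50877743, 196.61752372],
       [  0.        ,   0.        ,   1.        ]]), 'extrinsics': array([[ 0.82745478, -0.47812856,  0.29446845,  0.96162683],
       [ 0.56149731,  0.71036858, -0.42437866, -0.55085299],
       [-0.00627358,  0.5164974 ,  0.85626578,  1.16458742],
       [ 0.        ,  0.        ,  0.        ,  1.        ]])}
```

View pics/top1.png

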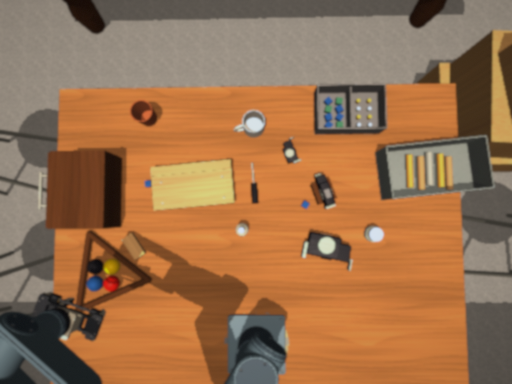

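View pics/sc1.png

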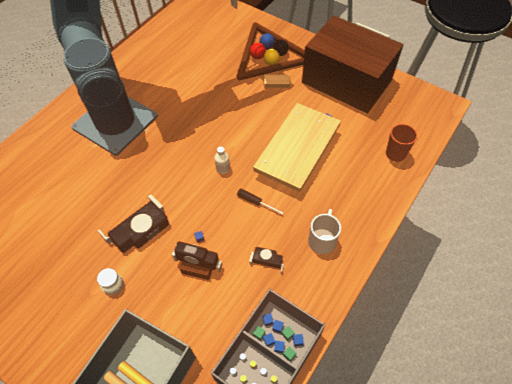

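The middle rule stands on the rest near top-view pixel (324,189), with chalk_b at (305,204). The board is around (192,185) with chalk_a at (148,184), and the driver is at (254,185). Larger and smaller look-alike rules are at (327,247) and (290,151). I'll enlarge both to measure.

Run:
```python
from h import *
a=cv2.imread('pics/top1.png');b=cv2.imread('pics/sc1.png')
A=cv2.resize(a[150:220,285:355],(400,400),interpolation=2);B=cv2.resize(b[225:295,160:230],(400,400),interpolation=2)
C=cv2.resize(a[150:220,140:270],(800,431)[:2],interpolation=2)[:, :]
C=cv2.resize(C,(371,200))
cv2.imwrite('pics/c1.png',np.hstack([A,B]))
# board contour in top
h=cv2.cvtColor(a,cv2.COLOR_BGR2HSV)
m=cv2.inRange(h,(18,60,110),(35,200,255)); m[:, :140]=0;m[:,245:]=0;m[:150]=0;m[220:]=0
c=max(cv2.findContours(m,0,2)[0],key=cv2.contourArea);r=cv2.minAreaRect(c);print(r)
for p in cv2.boxPoints(r):print(p,ray('pics/top1.png',*p,.05))
f=lambda u,v,z:ray('pics/top1.png',u,v,z)[:2]
print('ctr',f(*r[0],.05))
for n,p in dict(rule=(324,189,.08),chb=(305,204,.012),cha=(148,184,.012),d0=(254,163,.01),d1=(254,201,.01),glue=(242,228,.1),mug=(253,122,.09)).items():print(n,f(*p))
```

```text
((191.97303771972656, 184.21685791015625), (44.22844314575195, 81.9150619506836), 84.5596694946289)
[149.10336 166.0854 ] [0.64005319 0.38116476 0.05      ]
[230.64944 158.3191 ] [0.66523121 0.08590955 0.05      ]
[234.84271 202.34831] [0.50661932 0.07145157 0.05      ]
[153.29663 210.11461] [0.48101392 0.36415968 0.05      ]
ctr [0.57291963 0.22534114]
rule [ 0.54958234 -0.24090393]
chb [ 0.49998854 -0.18280281]
cha [0.57844453 0.39582176]
d0 [0.65310299 0.00240316]
d1 [0.51246835 0.00348019]
glue [0.41700927 0.04418753]
mug [0.78663509 0.00398604]
```

View pics/c1.png

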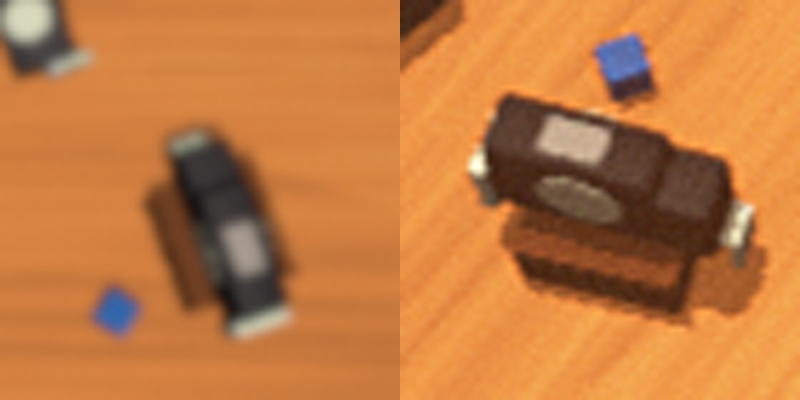

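In the crop, the wide heel is at the bottom (full-image 330,206) and the narrow hook is at the top (318,175). The nose therefore points +x, yawed about +21°. I'll turn, then cross over to view it with the wrist camera.

{"fn": "play_rows", "kwargs": {"increments": [[1, 0, 0, 0, 0, 0, -0.118], [1, 0, 0, 0, 0, 0, -0.118], [1, 0, 0, 0, 0, 0, -0.118], [1, 0, 0, 0, 0, 0, -0.118], [1, 0, 0, 0, 0, 0, -0.118], [1, 0, 0, 0, 0, 0, -0.118], [1, -0.02, 0, 0, 0, 0, 0], [1, -0.04, 0.0035, 0, 0, 0, 0], [1, -0.04, 0.0035, 0, 0, 0, 0], [1, -0.04, 0.0035, 0, 0, 0, 0]]}}

```text
time_s: 0.93
tcp_pos: [0.2445, 0.3896, 0.2291]
ee_rot: [0.566, 0.824, -0.001, -0.0]
contact_force: [0.4, -0.4, -0.4]
finger_gap: 0.998
```

{"fn": "play_rows", "kwargs": {"increments": [[1, -0.04, 0.0035, 0, 0, 0, 0], [1, -0.04, 0.0035, 0, 0, 0, 0], [1, -0.04, 0.0035, 0, 0, 0, 0], [1, -0.04, 0.0035, 0, 0, 0, 0], [1, -0.04, 0.0035, 0, 0, 0, 0], [1, -0.04, 0.0035, 0, 0, 0, 0], [1, -0.04, 0.0035, 0, 0, 0, 0], [1, -0.04, 0.0035, 0, 0, 0, 0], [1, -0.04, 0.0035, 0, 0, 0, 0], [1, -0.04, 0.0035, 0, 0, 0, 0]]}}

```text
time_s: 1.77
tcp_pos: [0.4204, 0.0279, 0.2296]
ee_rot: [0.567, 0.824, 0.0, -0.0]
contact_force: [1.5, 0.5, -0.1]
finger_gap: 0.999
```

{"fn": "play_rows", "kwargs": {"increments": [[1, -0.04, 0.0035, 0, 0, 0, 0], [1, -0.04, 0.0035, 0, 0, 0, 0], [1, -0.04, 0.0035, 0, 0, 0, 0], [1, -0.04, 0.0035, 0, 0, 0, 0], [1, -0.04, 0.0035, 0, 0, 0, 0], [1, -0.04, 0.0035, 0, 0, 0, 0], [1, -0.02, 0.0035, 0, 0, 0, 0], [1, -0.01, 0.0035, 0, 0, 0, 0], [1, 0, 0, 0, 0, 0, 0]]}}

```text
time_s: 2.52
tcp_pos: [0.5433, -0.2138, 0.2286]
ee_rot: [0.568, 0.823, 0.0, -0.001]
contact_force: [-0.6, 0.7, 0.2]
finger_gap: 1.002
```

Run:
```python
from h import *
s=readout.sense();print(s['tcp_pos'],s['ee_rot'],s['contact_force'])
snap("wrist","pics/w1.png");d=np.load('pics/w1.npz');print(d['K'],d['T'])
```

```text
[ 0.54330971 -0.21384104  0.22860076] [ 5.67779601e-01  8.23180429e-01  2.45455059e-06 -5.52249970e-04] [-0.58334679  0.68235909  0.15395654]
[[340.54391371   0.         257.01219083]
 [  0.         340.54391371 192.29030621]
 [  0.           0.           1.        ]] [[-3.55745819e-01 -9.00236775e-01 -2.51035179e-01  4.72122168e-01]
 [ 9.34582441e-01 -3.42454550e-01 -9.63355668e-02 -2.41001387e-01]
 [ 7.56680642e-04 -2.68884045e-01  9.63172257e-01  3.84323433e-01]
 [ 0.00000000e+00  0.00000000e+00  0.00000000e+00  1.00000000e+00]]
```

View pics/w1.png

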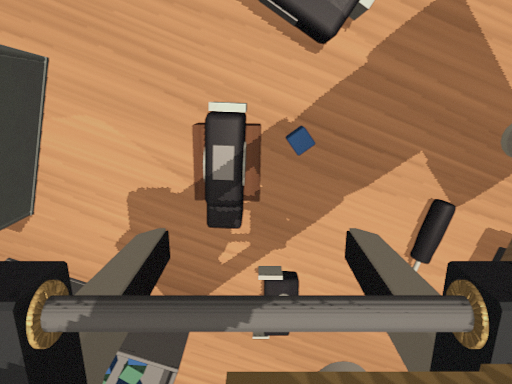

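The wrist view shows the rule with its heel at (228,107), its case over columns 206–245 and rows 112–227, and its nose downward. chalk_b is at (300,140). I'll measure the case edges.

Run:
```python
from h import *
f='pics/w1.png';im=cv2.imread(f);h=cv2.cvtColor(im,cv2.COLOR_BGR2HSV)
m=((im.max(2)<60)).astype(np.uint8);m[:100]=0;m[232:]=0;m[:,:196]=0;m[:,258:]=0
L=[];R=[]
for r in range(116,226,6):
    c=np.where(m[r])[0];print(r,c.min(),c.max(),end=' | ')
    L.append(ray(f,c.min(),r,.085));R.append(ray(f,c.max()+1,r,.085))
c=max(cv2.findContours(m,0,2)[0],key=cv2.contourArea);print(cv2.minAreaRect(c))
w=(im.min(2)>140).astype(np.uint8);w[:95]=0;w[118:]=0;w[:,:196]=0;w[:,258:]=0
ys,xs=np.where(w);print('heel',xs.min(),xs.max(),ys.min(),ys.max(),cv2.minAreaRect(np.c_[xs,ys].astype(np.int32)))
for P in(L,R):
    P=np.array(P);k=np.polyfit(P[:,0],P[:,1],1);print('yaw',np.degrees(np.arctan(k[0])),'y at .55',np.polyval(k,.55))
for u,v,z in((226,228,.08),(226,112,.09),(228,102,.09),(228,102,.06)):print(z,ray(f,u,v,z))
w2=(im[:,:,0].astype(int)-im[:,:,2]>40).astype(np.uint8)
w2[:120]=0;w2[160:]=0;w2[:,:280]=0;w2[:,320:]=0;ys,xs=np.where(w2);print('chb',ray(f,xs.mean(),ys.mean(),.012))
print('top: heel',ray('pics/top1.png',330.5,206.4,.05),'hook',ray('pics/top1.png',318.3,175,.043))
```

```text
116 207 245 | 122 206 244 | 128 205 244 | 134 205 244 | 140 205 244 | 146 205 242 | 152 206 242 | 158 206 242 | 164 206 241 | 170 206 241 | 176 206 241 | 182 205 241 | 188 205 243 | 194 205 242 | 200 206 242 | 206 207 242 | 212 207 241 | 218 207 241 | 224 208 240 | ((225.50376892089844, 169.4132080078125), (58.98775100708008, 115.62989044189453), 2.4895529747009277)
heel 208 245 102 112 ((226.48504638671875, 106.79924774169922), (37.40327835083008, 8.838958740234375), 2.862405300140381)
yaw 19.266890216458435 y at .55 -0.2601691411964552
yaw 18.409437144991404 y at .55 -0.2250592902510577
0.08 [ 0.59509252 -0.22566023  0.08      ]
0.09 [ 0.4925292 -0.2609303  0.09     ]
0.09 [ 0.48425829 -0.2620777   0.09      ]
0.06 [ 0.48549531 -0.26422598  0.06      ]
chb [ 0.49755452 -0.18042824  0.012     ]
top: heel [ 0.48967334 -0.26791329  0.05      ] hook [ 0.60267566 -0.22818567  0.043     ]
```

{"fn": "play_rows", "kwargs": {"increments": [[1, -0.0146, -0.0047, 0, 0, 0, 0.0155], [1, -0.0146, -0.0046, 0, 0, 0, 0.0155], [1, 0, 0, 0.03, 0, 0, 0], [1, 0, 0, 0.03, 0, 0, 0], [1, 0, 0, 0.03, 0, 0, 0], [1, 0, 0, 0.03, 0, 0, 0], [1, 0, 0, 0.02, 0, 0, 0], [1, 0, 0, 0.015, 0, 0, 0], [1, 0, 0, 0.01, 0, 0, 0], [1, 0, 0, 0, 0, 0, 0]]}}

```text
time_s: 3.4
tcp_pos: [0.543, -0.2422, 0.0628]
ee_rot: [0.58, 0.815, -0.0, -0.002]
contact_force: [-0.3, 0.1, -0.6]
finger_gap: 1.002
```

Run:
```python
from h import *
s=readout.sense();print(s['tcp_pos'],s['ee_rot'],s['contact_force'])
snap("wrist","pics/w2.png")
```

```text
[ 0.54296519 -0.2422102   0.06278061] [ 5.79690367e-01  8.14834820e-01 -8.43970356e-05 -1.81309567e-03] [-0.2819117   0.14414061 -0.6325695 ]
```

View pics/w2.png

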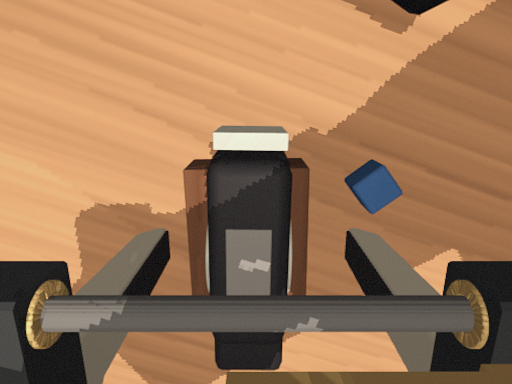

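The case is centred at column 250 against 257 for the fingers, so I'm about 2.5 mm off in tool x. The yaw is aligned. I'll correct that and grip.

{"fn": "play_rows", "kwargs": {"increments": [[1, -0.0025, 0, 0, 0, 0, 0], [1, 0, 0, 0, 0, 0, 0], [-1, 0, 0, 0, 0, 0, 0], [-1, 0, 0, 0, 0, 0, 0], [-1, 0, 0, 0, 0, 0, 0], [-1, 0, 0, 0, 0, 0, 0], [-1, 0, 0, 0, 0, 0, 0], [-1, 0, 0, 0, 0, 0, 0], [-1, 0, 0, 0, 0, 0, 0], [-1, 0, 0, 0, 0, 0, 0]]}}

```text
time_s: 4.28
tcp_pos: [0.545, -0.2453, 0.0646]
ee_rot: [0.58, 0.815, 0.0, -0.0]
contact_force: [0.2, 0.4, -0.3]
finger_gap: 0.472
```

Run:
```python
from h import *
s=readout.sense();print(s['tcp_pos'],s['ee_rot'],s['contact_force'],s['finger_gap']*93)
```

```text
[ 0.54504524 -0.24525489  0.06456703] [ 5.79660143e-01  8.14858336e-01  2.43086056e-06 -1.05353164e-04] [ 0.19023712  0.3800223  -0.31907052] 43.886856573882895
```

{"fn": "play_rows", "kwargs": {"increments": [[-1, 0, 0, 0, 0, 0, 0], [-1, 0, 0, 0, 0, 0, 0], [-1, 0, 0, 0, 0, 0, 0], [-1, 0, 0, 0, 0, 0, 0], [-1, 0, 0, 0, 0, 0, 0], [-1, 0, 0, -0.001, 0, 0, 0], [-1, 0, 0, -0.002, 0, 0, 0], [-1, 0, 0, -0.003, 0, 0, 0]]}}

```text
time_s: 4.95
tcp_pos: [0.5446, -0.2449, 0.0702]
ee_rot: [0.58, 0.815, 0.0, -0.001]
contact_force: [0.3, 0.0, -2.7]
finger_gap: 0.365
```

Run:
```python
from h import *
s=readout.sense();print(s['tcp_pos'],s['ee_rot'],s['contact_force'],s['ft_torque'],s['finger_gap']*93)
```

```text
[ 0.54458484 -0.24487025  0.07019912] [ 5.79654993e-01  8.14861588e-01  1.29543987e-05 -8.25296600e-04] [ 0.31844605  0.00378432 -2.69825687] [ 0.04884207  0.01021018 -0.00809689] 33.95187391043136
```

{"fn": "play_rows", "kwargs": {"increments": [[-1, 0, 0, -0.01, 0, 0, 0], [-1, 0, 0, -0.015, 0, 0, 0], [-1, 0, 0, -0.02, 0, 0, 0], [-1, 0, 0, -0.015, 0, 0, 0.062], [-1, 0, 0, -0.01, 0, 0, 0.062], [-1, 0, 0, 0, 0, 0, 0.062], [-1, 0.01, 0, 0, 0, 0, 0.06], [-1, 0.02, 0.004, 0, 0, 0, 0], [-1, 0.03, 0.006, 0, 0, 0, 0], [-1, 0.03, 0.006, 0, 0, 0, 0]]}}

```text
time_s: 5.78
tcp_pos: [0.5525, -0.1541, 0.1415]
ee_rot: [0.676, 0.737, 0.0, 0.0]
contact_force: [0.6, 0.5, -2.3]
finger_gap: 0.363
```

{"fn": "play_rows", "kwargs": {"increments": [[-1, 0.03, 0.006, 0, 0, 0, 0], [-1, 0.03, 0.006, 0, 0, 0, 0], [-1, 0.03, 0.006, 0, 0, 0, 0], [-1, 0.03, 0.006, 0, 0, 0, 0], [-1, 0.03, 0.006, 0, 0, 0, 0], [-1, 0.03, 0.006, 0, 0, 0, 0], [-1, 0.02, 0.006, 0, 0, 0, 0], [-1, 0.01, 0.004, 0, 0, 0, 0], [-1, 0, 0, 0, 0, 0, 0], [-1, 0, 0, 0, 0, 0, 0]]}}

```text
time_s: 6.62
tcp_pos: [0.58, 0.0586, 0.141]
ee_rot: [0.675, 0.738, -0.0, 0.0]
contact_force: [-0.5, 0.0, -2.6]
finger_gap: 0.362
```

Run:
```python
from h import *
s=readout.sense();print(s['tcp_pos'],s['ee_rot'],s['contact_force'],s['ft_torque'],s['finger_gap']*93)
snap("wrist","pics/w3.png")
```

```text
[0.57996515 0.05862745 0.14099669] [ 6.74773749e-01  7.38024524e-01 -2.06104466e-04  3.84898474e-04] [-0.50297444  0.01053025 -2.59182073] [0.04323782 0.02147977 0.05001499] 33.63660560947313
```

View pics/w3.png

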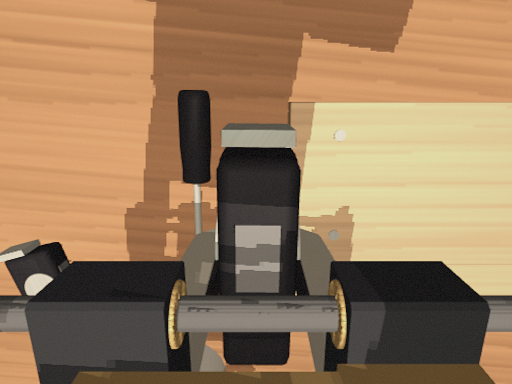

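The wrist view shows the board's near long edge along row ~102, from column 290 rightwards. The board's -y end is at column 290, and the rule hangs square in the grip with its heel at row ~135. I'll fit the near edge.

Run:
```python
from h import *
f='pics/w3.png';im=cv2.imread(f);h=cv2.cvtColor(im,cv2.COLOR_BGR2HSV)
print(h[95,400],h[110,400],h[150,400])
m=(h[:,:,0]>=19)&(h[:,:,0]<40)
P=[]
for c in range(310,505,5):
    r=np.where(m[80:140,c])[0]
    P.append((c,r[np.argmax([m[80+q:80+q+6,c].all() for q in r])]+80))
P=np.array(P);print(P[::4].tolist())
for z in(.045,.055):
    W=np.array([ray(f,c,r,z) for c,r in P]);k=np.polyfit(W[:,1],W[:,0],1);print(z,'yaw',-np.degrees(np.arctan(k[0])),'x at y=.2253',np.polyval(k,.2253),W[0],W[-1])
s=readout.sense();q=s['ee_rot'];print('toolyaw',2*np.degrees(np.arctan2(q[1],q[0]))-90)
# heel edge angle in image
ys,xs=np.where((im.min(2)>95)[120:150,215:305]);print(cv2.minAreaRect(np.c_[xs,ys].astype(np.int32)))
```

```text
[ 14 131 208] [ 23  79 225] [ 24  75 225]
[[310, 135], [330, 103], [350, 103], [370, 103], [390, 103], [410, 103], [430, 103], [450, 103], [470, 103], [490, 103]]
0.045 yaw 6.501773461514934 x at y=.2253 0.49151716664012635 [0.52733919 0.09241473 0.045     ] [0.49263223 0.22459546 0.045     ]
0.055 yaw 6.501773461514909 x at y=.2253 0.49122727302606783 [0.52641253 0.09079265 0.055     ] [0.49308467 0.21772109 0.055     ]
toolyaw 5.057295615952796
((47.5, 14.5), (29.0, 83.0), 90.0)
```

Run:
```python
from h import *
f='pics/w3.png'
for z in(.045,.055):
    a,b=ray(f,330,102.5,z),ray(f,500,102.5,z);n=np.array([np.cos(np.radians(5)),np.sin(np.radians(5))])
    print(z,a,b,'yaw',-np.degrees(np.arctan2(b[0]-a[0],b[1]-a[1])),'n.p',n@a[:2],n@b[:2])
    e=ray(f,290,150,z);print('end',e, 't',np.array([-n[1],n[0]])@e[:2])
    print('top cam n:',[ (n@ray('pics/top1.png',*p,z)[:2]).round(4) for p in((234.84,202.35),(153.3,210.1),(149.1,166.1),(230.6,158.3))])
s=readout.sense();print('tcp n',n@s['tcp_pos'][:2],'t',np.array([-n[1],n[0]])@s['tcp_pos'][:2])
```

```text
0.045 [0.5032036  0.10361239 0.045     ] [0.49229416 0.22449824 0.045     ] yaw 5.156736316942486 n.p 0.5103191745170386 0.509987139941759
end [0.53961917 0.07909828 0.045     ] t 0.0317663742673029
top cam n: [np.float64(0.5111), np.float64(0.5112), np.float64(0.6716), np.float64(0.6711)]
0.055 [0.50323598 0.10154536 0.055     ] [0.49276003 0.21762773 0.055     ] yaw 5.156736316942486 n.p 0.5101712778196964 0.5098524368700208
end [0.53820455 0.07800534 0.055     ] t 0.030800883795859636
top cam n: [np.float64(0.5107), np.float64(0.5108), np.float64(0.67), np.float64(0.6695)]
tcp n 0.582696735790797 t 0.007169717741599913
```

{"fn": "play_rows", "kwargs": {"increments": [[-1, 0.012, 0.002, 0, 0, 0, 0], [-1, 0.025, 0.005, 0, 0, 0, 0], [-1, 0.03, 0.006, 0, 0, 0, 0], [-1, 0.03, 0.006, 0, 0, 0, 0], [-1, 0.03, 0.006, 0, 0, 0, 0], [-1, 0.025, 0.006, 0, 0, 0, 0], [-1, 0.016, 0.004, 0, 0, 0, 0], [-1, 0, 0, 0.015, 0, 0, 0], [-1, 0, 0, 0.015, 0, 0, 0], [-1, 0, 0, 0.004, 0, 0, 0]]}}

```text
time_s: 7.5
tcp_pos: [0.5986, 0.2286, 0.1041]
ee_rot: [0.675, 0.737, -0.002, -0.001]
contact_force: [-1.2, 0.1, -3.1]
finger_gap: 0.364
```

```bash
cat >> h.py <<'E'
def st():
    s=readout.sense();q=s['ee_rot'];n=np.array([np.cos(np.radians(5.1)),np.sin(np.radians(5.1))]);t=np.array([-n[1],n[0]]);p=s['tcp_pos'];F=s['contact_force']
    from scipy.spatial.transform import Rotation as R
    zt=R.from_quat(q).as_matrix()[:,2]
    print('t %.2f n %.4f t %.4f z %.4f yaw %.2f tilt %s Fn %.1f Ft %.1f Fz %.1f M %s gap %.1f'%(s['time_s'],n@p[:2],t@p[:2],p[2],2*np.degrees(np.arctan2(q[1],q[0]))-90,(zt[:2]*1e3).round(1),n@F[:2],t@F[:2],F[2],s['ft_torque'].round(2),s['finger_gap']*93))
E
python3 -c "
from h import *
st()"
```

```text
t 7.50 n 0.6166 t 0.1745 z 0.1041 yaw 5.03 tilt [-4.  -1.2] Fn -1.1 Ft 0.2 Fz -3.1 M [-0.02  0.08  0.02] gap 33.9
```

{"fn": "play_rows", "kwargs": {"increments": [[-1, 0, 0, 0, 0, 0, 0], [-1, 0, 0, 0, 0, 0, 0], [-1, 0, 0, 0.001, 0, 0, 0], [-1, 0, 0, 0.001, 0, 0, 0], [-1, 0, 0, 0.001, 0, 0, 0], [-1, 0, 0, 0, 0, 0, 0]]}}

```text
time_s: 8.0
tcp_pos: [0.6001, 0.2292, 0.104]
ee_rot: [0.675, 0.737, 0.0, 0.0]
contact_force: [-0.2, -0.2, -3.1]
finger_gap: 0.362
```

```bash
python3 -c "
from h import *
st()
snap('scene','pics/sc2.png')
im=cv2.imread('pics/sc2.png');cv2.imwrite('pics/c2.png',cv2.resize(im[70:210,220:380],(800,700)[:2] if 0 else (686,600),interpolation=2))"
```

```text
t 8.00 n 0.6181 t 0.1750 z 0.1040 yaw 5.04 tilt [0.6 0.1] Fn -0.2 Ft -0.2 Fz -3.1 M [0.02 0.06 0.04] gap 33.7
```

View pics/c2.png

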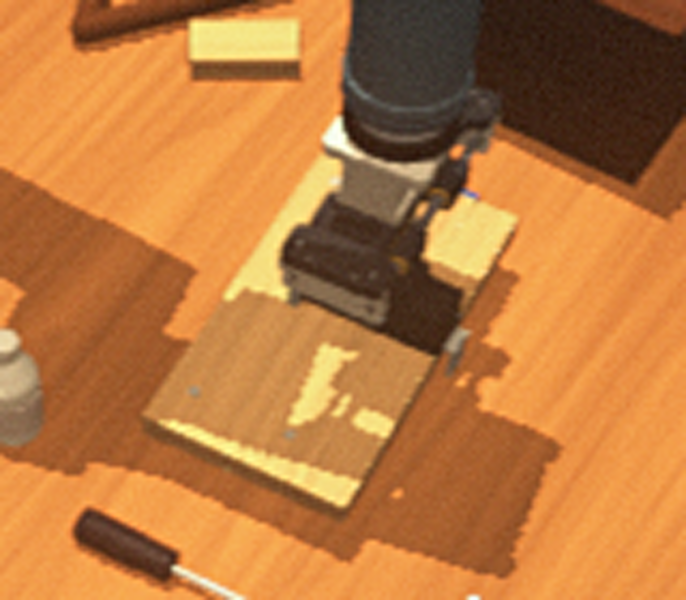

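The crop shows the hook at (455,350), just beyond the far edge, with the heel over the board at (293,297). I'll descend by touch.

{"fn": "play_rows", "kwargs": {"increments": [[-1, 0, 0, 0.0015, 0, 0, 0], [-1, 0, 0, 0.0015, 0, 0, 0], [-1, 0, 0, 0.0015, 0, 0, 0], [-1, 0, 0, 0, 0, 0, 0]]}}

```text
time_s: 8.38
tcp_pos: [0.5996, 0.2294, 0.0987]
ee_rot: [0.675, 0.738, -0.0, -0.0]
contact_force: [0.5, -0.5, -2.9]
finger_gap: 0.367
```

{"fn": "play_rows", "kwargs": {"increments": [[-1, 0, 0, 0.0015, 0, 0, 0], [-1, 0, 0, 0.0015, 0, 0, 0], [-1, 0, 0, 0.001, 0, 0, 0], [-1, 0, 0, 0, 0, 0, 0]]}}

```text
time_s: 8.72
tcp_pos: [0.6005, 0.2297, 0.0962]
ee_rot: [0.675, 0.738, 0.001, 0.0]
contact_force: [-0.3, 0.4, 3.5]
finger_gap: 0.368
```

{"fn": "play_rows", "kwargs": {"increments": [[-1, 0, 0, -0.001, 0, 0, 0], [-1, 0, 0, 0, 0, 0, 0]]}}

```text
time_s: 8.88
tcp_pos: [0.6, 0.2294, 0.0962]
ee_rot: [0.675, 0.738, 0.0, 0.0]
contact_force: [1.3, 0.2, 0.3]
finger_gap: 0.363
```

```bash
python3 -c "
from h import *
st()"
```

```text
t 8.88 n 0.6180 t 0.1751 z 0.0962 yaw 5.06 tilt [ 0.3 -0.1] Fn 1.3 Ft 0.1 Fz 0.3 M [ 0.06  0.2  -0.01] gap 33.7
```

{"fn": "play_rows", "kwargs": {"increments": [[-1, 0, 0, -0.001, 0, 0, 0], [-1, 0, 0, -0.001, 0, 0, 0], [-1, 0, -0.002, 0, 0, 0, 0], [-1, 0, -0.003, 0, 0, 0, 0], [-1, 0, -0.003, 0, 0, 0, 0], [-1, 0, -0.003, 0, 0, 0, 0], [-1, 0, -0.003, 0, 0, 0, 0], [-1, 0, -0.003, 0, 0, 0, 0], [-1, 0, -0.003, 0, 0, 0, 0], [-1, 0, -0.002, 0, 0, 0, 0]]}}

```text
time_s: 9.72
tcp_pos: [0.5784, 0.2274, 0.0985]
ee_rot: [0.675, 0.738, 0.001, 0.001]
contact_force: [5.8, 0.3, -4.6]
finger_gap: 0.362
```

```bash
python3 -c "
from h import *
st()"
```

```text
t 9.72 n 0.5963 t 0.1751 z 0.0985 yaw 5.05 tilt [1.6 0.2] Fn 5.8 Ft -0.2 Fz -4.6 M [ 0.01 -0.91  0.02] gap 33.7
```

{"fn": "play_rows", "kwargs": {"increments": [[-1, 0, -0.004, 0, 0, 0, 0], [-1, 0, -0.004, 0, 0, 0, 0], [-1, 0, -0.004, 0, 0, 0, 0], [-1, 0, -0.004, 0, 0, 0, 0], [-1, 0, -0.004, 0, 0, 0, 0], [-1, 0, -0.004, 0, 0, 0, 0], [-1, 0, -0.004, 0, 0, 0, 0], [-1, 0, -0.004, 0, 0, 0, 0], [-1, 0, -0.003, 0, 0, 0, 0], [-1, 0, 0, 0, 0, 0, 0]]}}

```text
time_s: 10.55
tcp_pos: [0.5427, 0.2244, 0.0985]
ee_rot: [0.675, 0.738, 0.0, 0.0]
contact_force: [4.5, 0.1, -3.2]
finger_gap: 0.364
```

```bash
python3 -c "
from h import *
st();snap('wrist','pics/w4.png')"
```

```text
t 10.55 n 0.5605 t 0.1752 z 0.0985 yaw 5.06 tilt [0.5 0. ] Fn 4.5 Ft -0.3 Fz -3.2 M [ 0.11 -1.04  0.03] gap 33.8
```

View pics/w4.png

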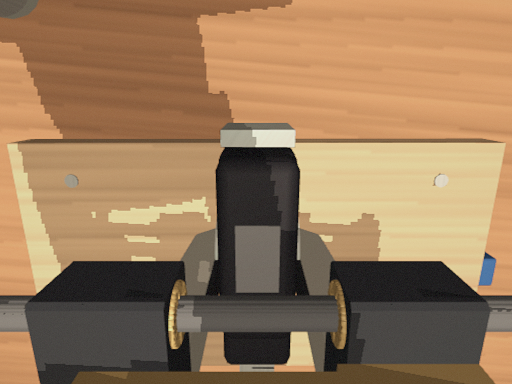

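The rule is centred on the board: its ends are at columns 12 and 502, so the middle is 257, and the rule is at 258. The heel is about at the near edge (row 140). I'll lower the heel gently behind it.

{"fn": "play_rows", "kwargs": {"increments": [[-1, 0, 0, 0.001, 0, 0, 0], [-1, 0, 0, 0.001, 0, 0, 0], [-1, 0, 0, 0.001, 0, 0, 0], [-1, 0, 0, 0, 0, 0, 0]]}}

```text
time_s: 10.93
tcp_pos: [0.5439, 0.2245, 0.0954]
ee_rot: [0.675, 0.738, 0.001, 0.0]
contact_force: [4.1, 0.5, -0.0]
finger_gap: 0.366
```

```bash
python3 -c "
from h import *
st()"
```

```text
t 10.93 n 0.5617 t 0.1753 z 0.0954 yaw 5.05 tilt [1.5 0.4] Fn 4.1 Ft 0.2 Fz -0.0 M [ 0.25 -1.41  0.08] gap 34.0
```

The moment change (-0.37 Nm) puts the extra 3 N at the hook, so it is rubbing there and the heel is clear. I'll continue down.

{"fn": "play_rows", "kwargs": {"increments": [[-1, 0, 0, 0.001, 0, 0, 0], [-1, 0, 0, 0.001, 0, 0, 0], [-1, 0, 0, 0.001, 0, 0, 0], [-1, 0, 0, 0, 0, 0, 0]]}}

```text
time_s: 11.27
tcp_pos: [0.5437, 0.2245, 0.0922]
ee_rot: [0.675, 0.738, 0.0, 0.0]
contact_force: [4.2, 1.1, -0.1]
finger_gap: 0.363
```

```bash
python3 -c "
from h import *
st()"
```

```text
t 11.27 n 0.5615 t 0.1753 z 0.0922 yaw 5.05 tilt [1.1 0.3] Fn 4.3 Ft 0.7 Fz -0.1 M [ 0.27 -1.38  0.11] gap 33.8
```

{"fn": "play_rows", "kwargs": {"increments": [[-1, 0, 0.001, 0, 0, 0, 0], [-1, 0, 0.001, 0, 0, 0, 0], [-1, 0, 0.001, 0, 0, 0, 0], [-1, 0, 0, 0, 0, 0, 0]]}}

```text
time_s: 11.6
tcp_pos: [0.5462, 0.2247, 0.0922]
ee_rot: [0.675, 0.738, 0.0, -0.0]
contact_force: [3.9, 1.0, 0.2]
finger_gap: 0.363
```

{"fn": "play_rows", "kwargs": {"increments": [[-1, 0, 0.0007, 0, 0, 0, 0], [-1, 0, 0, 0, 0, 0, 0]]}}

```text
time_s: 11.77
tcp_pos: [0.5463, 0.2247, 0.092]
ee_rot: [0.675, 0.738, -0.0, -0.0]
contact_force: [2.3, 1.4, 1.4]
finger_gap: 0.365
```

```bash
python3 -c "
from h import *
st()"
```

```text
t 11.77 n 0.5641 t 0.1752 z 0.0920 yaw 5.05 tilt [-1.2 -0.1] Fn 2.4 Ft 1.2 Fz 1.4 M [ 0.29 -0.78  0.05] gap 34.0
```

{"fn": "play_rows", "kwargs": {"increments": [[-1, 0, 0.0006, 0, 0, 0, 0], [-1, 0, 0, 0, 0, 0, 0], [-1, 0, 0.0006, 0, 0, 0, 0], [-1, 0, 0, 0, 0, 0, 0]]}}

```text
time_s: 12.1
tcp_pos: [0.5466, 0.2247, 0.0918]
ee_rot: [0.675, 0.738, -0.001, -0.001]
contact_force: [-1.9, 0.2, 3.0]
finger_gap: 0.365
```

```bash
python3 -c "
from h import *
st()"
```

```text
t 12.10 n 0.5644 t 0.1752 z 0.0918 yaw 5.06 tilt [-3.1 -0.4] Fn -1.9 Ft 0.4 Fz 3.0 M [0.16 0.27 0.08] gap 33.9
```

{"fn": "play_rows", "kwargs": {"increments": [[-1, 0, -0.0004, 0, 0, 0, 0], [-1, 0, 0, 0.001, 0, 0, 0], [-1, 0, 0, 0.001, 0, 0, 0], [-1, 0, 0, 0.0007, 0, 0, 0], [-1, 0, 0, 0, 0, 0, 0]]}}

```text
time_s: 12.52
tcp_pos: [0.5466, 0.2246, 0.0901]
ee_rot: [0.675, 0.738, -0.001, -0.0]
contact_force: [-4.9, 0.0, 9.9]
finger_gap: 0.363
```

```bash
python3 -c "
from h import *
st()"
```

```text
t 12.52 n 0.5644 t 0.1752 z 0.0901 yaw 5.07 tilt [-1.7 -0.4] Fn -4.9 Ft 0.5 Fz 9.9 M [0.08 0.95 0.13] gap 33.8
```

{"fn": "play_rows", "kwargs": {"increments": [[-1, 0, -0.0007, 0, 0, 0, 0], [-1, 0, 0, 0.0007, 0, 0, 0], [-1, 0, 0, 0.0007, 0, 0, 0], [-1, 0, 0, 0, 0, 0, 0]]}}

```text
time_s: 12.85
tcp_pos: [0.5465, 0.2247, 0.0891]
ee_rot: [0.675, 0.738, -0.0, -0.0]
contact_force: [-4.6, -0.0, 11.5]
finger_gap: 0.365
```

```bash
python3 -c "
from h import *
st()"
```

```text
t 12.85 n 0.5643 t 0.1752 z 0.0891 yaw 5.07 tilt [-0.2 -0.2] Fn -4.6 Ft 0.4 Fz 11.5 M [0.1  0.78 0.14] gap 33.9
```

{"fn": "play_rows", "kwargs": {"increments": [[-1, 0, -0.0005, 0.0007, 0, 0, 0], [-1, 0, 0, 0.0007, 0, 0, 0], [-1, 0, 0, 0, 0, 0, 0]]}}

```text
time_s: 13.1
tcp_pos: [0.5464, 0.2246, 0.0879]
ee_rot: [0.675, 0.738, 0.0, 0.0]
contact_force: [-4.1, 0.1, 11.0]
finger_gap: 0.363
```

{"fn": "play_rows", "kwargs": {"increments": [[-1, 0, 0, 0.0007, 0, 0, 0], [-1, 0, 0, 0.0005, 0, 0, 0], [-1, 0, 0, 0, 0, 0, 0]]}}

```text
time_s: 13.35
tcp_pos: [0.5464, 0.2247, 0.0873]
ee_rot: [0.675, 0.738, 0.0, 0.0]
contact_force: [-4.8, -1.6, 14.5]
finger_gap: 0.363
```

```bash
python3 -c "
from h import *
st()"
```

```text
t 13.35 n 0.5642 t 0.1752 z 0.0873 yaw 5.08 tilt [ 0.9 -0. ] Fn -4.9 Ft -1.2 Fz 14.5 M [-0.07  0.89  0.16] gap 33.8
```

{"fn": "play_rows", "kwargs": {"increments": [[-1, 0, -0.0008, 0, 0, 0, 0], [-1, 0, 0, 0.0004, 0, 0, 0], [-1, 0, 0, 0.0004, 0, 0, 0], [-1, 0, 0, 0, 0, 0, 0]]}}

```text
time_s: 13.68
tcp_pos: [0.5464, 0.2246, 0.0872]
ee_rot: [0.675, 0.738, 0.001, 0.001]
contact_force: [-4.6, -0.9, 18.5]
finger_gap: 0.362
```

```bash
python3 -c "
from h import *
st()"
```

```text
t 13.68 n 0.5642 t 0.1752 z 0.0872 yaw 5.07 tilt [2.8 0.2] Fn -4.6 Ft -0.5 Fz 18.5 M [-0.1   0.9   0.15] gap 33.7
```

{"fn": "play_rows", "kwargs": {"increments": [[-1, 0, -0.0005, 0.0004, 0, 0, 0], [-1, 0, 0, 0.0004, 0, 0, 0], [-1, 0, 0, 0, 0, 0, 0]]}}

```text
time_s: 13.93
tcp_pos: [0.5463, 0.2246, 0.087]
ee_rot: [0.675, 0.738, 0.001, 0.001]
contact_force: [-4.6, -0.8, 20.4]
finger_gap: 0.361
```

```bash
python3 -c "
from h import *
st();snap('scene','pics/sc3.png')
im=cv2.imread('pics/sc3.png');cv2.imwrite('pics/c3.png',cv2.resize(im[110:180,255:335],(686,600),interpolation=2))"
```

```text
t 13.93 n 0.5641 t 0.1752 z 0.0870 yaw 5.07 tilt [3.9 0.4] Fn -4.7 Ft -0.4 Fz 20.4 M [-0.12  0.99  0.17] gap 33.6
```

View pics/c3.png

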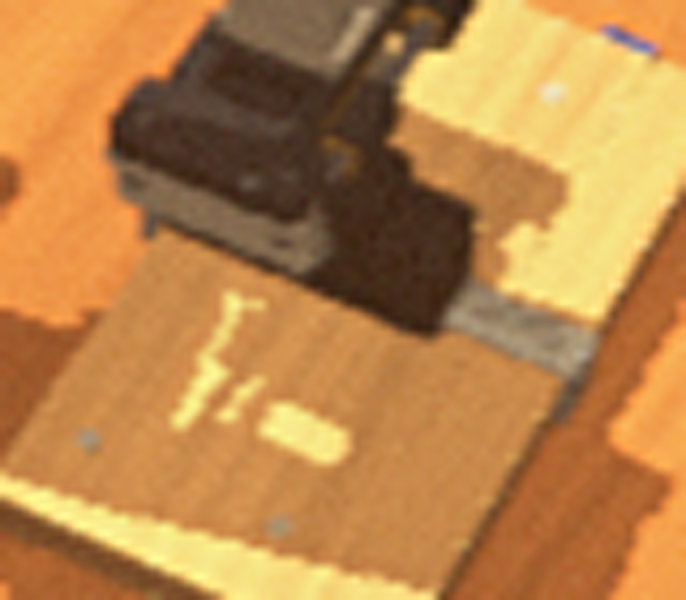

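It looks seated and hard contact has been reached. The moment shows it bearing towards the rear, slightly nose-up, so I'll ease the nose down.

{"fn": "play_rows", "kwargs": {"increments": [[-1, 0, 0, 0, 0.005, 0, 0], [-1, 0, 0, 0, 0.005, 0, 0], [-1, 0, 0, 0, 0, 0, 0]]}}

```text
time_s: 14.23
tcp_pos: [0.5463, 0.2246, 0.0869]
ee_rot: [0.675, 0.738, -0.002, -0.002]
contact_force: [-6.2, -1.1, 19.3]
finger_gap: 0.366
```

```bash
python3 -c "
from h import *
st()"
```

```text
t 14.23 n 0.5641 t 0.1752 z 0.0869 yaw 5.05 tilt [-6.4 -0.5] Fn -6.3 Ft -0.5 Fz 19.3 M [-0.12  0.59 -0.02] gap 34.1
```

{"fn": "play_rows", "kwargs": {"increments": [[-1, 0, -0.0005, 0, 0.006, 0, 0], [-1, 0, 0, 0.0003, 0.006, 0, 0], [-1, 0, 0, 0, 0, 0, 0]]}}

```text
time_s: 14.48
tcp_pos: [0.5462, 0.2246, 0.0867]
ee_rot: [0.675, 0.738, -0.006, -0.006]
contact_force: [-4.5, -0.3, 20.5]
finger_gap: 0.365
```

```bash
python3 -c "
from h import *
st()"
```

```text
t 14.48 n 0.5640 t 0.1752 z 0.0867 yaw 5.05 tilt [-17.7  -1.4] Fn -4.5 Ft 0.1 Fz 20.5 M [-0.12  0.49 -0.1 ] gap 34.0
```

{"fn": "play_rows", "kwargs": {"increments": [[-1, 0, -0.0005, -0.001, 0, 0, 0], [-1, 0, -0.0005, -0.001, 0, 0, 0], [-1, 0, 0, -0.001, 0, 0, 0], [-1, 0, 0, -0.0005, 0, 0, 0], [-1, 0, 0, 0, 0, 0, 0]]}}

```text
time_s: 14.9
tcp_pos: [0.5461, 0.2245, 0.0869]
ee_rot: [0.675, 0.737, -0.006, -0.006]
contact_force: [6.3, 1.2, -3.2]
finger_gap: 0.364
```

```bash
python3 -c "
from h import *
st()"
```

```text
t 14.90 n 0.5639 t 0.1750 z 0.0869 yaw 5.04 tilt [-17.3  -1.4] Fn 6.3 Ft 0.6 Fz -3.2 M [ 0.34 -1.42  0.08] gap 33.9
```

{"fn": "play_rows", "kwargs": {"increments": [[-1, 0, 0.0006, 0.0003, 0, 0, 0], [-1, 0, 0, 0, 0, 0, 0]]}}

```text
time_s: 15.07
tcp_pos: [0.5461, 0.2245, 0.0869]
ee_rot: [0.675, 0.738, -0.007, -0.006]
contact_force: [4.5, 0.8, -0.7]
finger_gap: 0.365
```

```bash
python3 -c "
from h import *
st()"
```

```text
t 15.07 n 0.5639 t 0.1751 z 0.0869 yaw 5.04 tilt [-18.5  -1.5] Fn 4.5 Ft 0.4 Fz -0.7 M [ 0.3  -1.47  0.08] gap 33.9
```

{"fn": "play_rows", "kwargs": {"increments": [[-1, 0, 0.0004, 0.0003, -0.004, 0, 0], [-1, 0, 0.0002, 0, -0.004, 0, 0], [-1, 0, 0, 0, 0, 0, 0]]}}

```text
time_s: 15.32
tcp_pos: [0.546, 0.2245, 0.0868]
ee_rot: [0.675, 0.738, -0.004, -0.004]
contact_force: [6.0, 0.1, 1.4]
finger_gap: 0.362
```

```bash
python3 -c "
from h import *
st()"
```

```text
t 15.32 n 0.5638 t 0.1750 z 0.0868 yaw 5.05 tilt [-11.2  -1. ] Fn 6.0 Ft -0.5 Fz 1.4 M [ 0.15 -1.05  0.09] gap 33.7
```

{"fn": "play_rows", "kwargs": {"increments": [[-1, 0, 0.0005, 0, 0, 0, 0], [-1, 0, 0.0005, 0, 0, 0, 0], [-1, 0, 0, 0, 0, 0, 0]]}}

```text
time_s: 15.57
tcp_pos: [0.5461, 0.2245, 0.0868]
ee_rot: [0.675, 0.738, -0.005, -0.004]
contact_force: [2.8, -0.2, 3.9]
finger_gap: 0.364
```

```bash
python3 -c "
from h import *
st()"
```

```text
t 15.57 n 0.5639 t 0.1751 z 0.0868 yaw 5.05 tilt [-13.4  -1.4] Fn 2.8 Ft -0.4 Fz 3.9 M [ 0.03 -0.72  0.03] gap 33.8
```

{"fn": "play_rows", "kwargs": {"increments": [[-1, 0, 0.0007, 0, 0, 0, 0], [-1, 0, 0, 0, 0, 0, 0], [-0.1, 0, 0, 0, 0, 0, 0], [-0.1, 0, 0, 0, 0, 0, 0], [-0.1, 0, 0, 0, 0, 0, 0], [-0.1, 0, 0, 0, 0, 0, 0], [-0.1, 0, 0, 0, 0, 0, 0]]}}

```text
time_s: 16.15
tcp_pos: [0.5459, 0.2246, 0.0858]
ee_rot: [0.675, 0.738, -0.006, -0.005]
contact_force: [-1.1, 0.1, -0.6]
finger_gap: 0.451
```

```bash
python3 -c "
from h import *
st()"
```

```text
t 16.15 n 0.5637 t 0.1751 z 0.0858 yaw 5.05 tilt [-15.7  -1.5] Fn -1.1 Ft 0.2 Fz -0.6 M [ 0.05 -0.05 -0.01] gap 41.9
```

Released with no reaction. Now I'll go straight up to 0.16, then level the tilt and look.

{"fn": "play_rows", "kwargs": {"increments": [[-0.1, 0, 0, -0.005, 0, 0, 0], [-0.1, 0, 0, -0.01, 0, 0, 0], [-0.1, 0, 0, -0.02, 0, 0, 0], [-0.1, 0, 0, -0.025, 0, 0, 0], [-0.1, 0, 0, -0.02, -0.014, 0, 0], [-0.1, 0, 0, -0.01, 0, 0, 0], [-0.1, 0, 0, 0, 0, 0, 0]]}}

```text
time_s: 16.73
tcp_pos: [0.5493, 0.2252, 0.18]
ee_rot: [0.675, 0.738, 0.002, 0.002]
contact_force: [0.5, -1.0, 1.4]
finger_gap: 0.451
```

```bash
python3 -c "
from h import *
st()
snap('wrist','pics/w5.png');snap('scene','pics/sc5.png')
a=cv2.imread('pics/w5.png');im=cv2.imread('pics/sc5.png');cv2.imwrite('pics/c5.png',np.hstack([cv2.resize(a,(400,300)),cv2.resize(im[105:185,245:352],(400,300),interpolation=2)]))"
```

```text
t 16.73 n 0.5671 t 0.1754 z 0.1800 yaw 5.06 tilt [5.8 1.2] Fn 0.4 Ft -1.1 Fz 1.4 M [ 0.01 -0.01 -0.04] gap 41.9
```

View pics/c5.png

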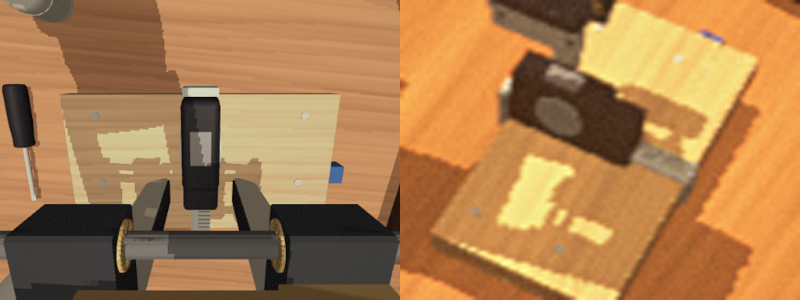

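The rule lies square across the board with the blade drawn out, the hook over the far edge and the heel at the near edge. As a check that the brake is fully in, I'll press once on the case top with closed fingers, straight over the brake.

{"fn": "play_rows", "kwargs": {"increments": [[-1, 0, 0, 0, 0, 0, 0], [-1, 0, 0, 0, 0, 0, 0], [-1, 0, 0, 0, 0, 0, 0], [-1, 0, 0, 0, 0, 0, 0], [-1, 0, 0, 0, 0, 0, 0], [-1, 0, 0, 0, 0, 0, 0], [-1, 0, 0, 0, 0, 0, 0], [-1, 0, 0, 0, 0, 0, 0], [-1, 0, 0, 0, 0, 0, 0], [-1, 0, 0, 0, 0, 0, 0]]}}

```text
time_s: 17.67
tcp_pos: [0.5477, 0.2248, 0.1765]
ee_rot: [0.675, 0.738, 0.0, 0.0]
contact_force: [-0.3, 0.1, 0.8]
finger_gap: 0.006
```

```bash
python3 -c "
from h import *
st()"
```

```text
t 17.67 n 0.5655 t 0.1752 z 0.1765 yaw 5.05 tilt [0.1 0.1] Fn -0.3 Ft 0.1 Fz 0.8 M [ 0.02 -0.05  0.02] gap 0.5
```

{"fn": "play_rows", "kwargs": {"increments": [[-1, 0, -0.001, 0.015, 0, 0, 0], [-1, 0, 0, 0.015, 0, 0, 0], [-1, 0, 0, 0.01, 0, 0, 0], [-1, 0, 0, 0.004, 0, 0, 0], [-1, 0, 0, 0.002, 0, 0, 0], [-1, 0, 0, 0.001, 0, 0, 0], [-1, 0, 0, 0.001, 0, 0, 0], [-1, 0, 0, 0, 0, 0, 0]]}}

```text
time_s: 18.33
tcp_pos: [0.5471, 0.2247, 0.1289]
ee_rot: [0.675, 0.738, 0.0, 0.0]
contact_force: [-0.5, -0.4, -0.8]
finger_gap: 0.005
```

{"fn": "play_rows", "kwargs": {"increments": [[-1, 0, 0, 0.001, 0, 0, 0], [-1, 0, 0, 0.001, 0, 0, 0], [-1, 0, 0, 0.001, 0, 0, 0], [-1, 0, 0, 0, 0, 0, 0]]}}

```text
time_s: 18.67
tcp_pos: [0.5469, 0.2247, 0.1258]
ee_rot: [0.675, 0.738, 0.0, 0.0]
contact_force: [-0.4, -0.1, 2.1]
finger_gap: 0.002
```

{"fn": "play_rows", "kwargs": {"increments": [[-1, 0, 0, 0.001, 0, 0, 0], [-1, 0, 0, 0.001, 0, 0, 0], [-1, 0, 0, 0, 0, 0, 0]]}}

```text
time_s: 18.92
tcp_pos: [0.547, 0.2248, 0.1256]
ee_rot: [0.675, 0.738, 0.001, 0.001]
contact_force: [-4.8, -1.9, 13.1]
finger_gap: 0.007
```

{"fn": "play_rows", "kwargs": {"increments": [[-1, 0, 0, 0.0007, 0, 0, 0], [-1, 0, 0, 0.0007, 0, 0, 0], [-1, 0, 0, 0, 0, 0, 0], [-1, 0, 0, 0, 0, 0, 0]]}}

```text
time_s: 19.25
tcp_pos: [0.547, 0.2248, 0.1256]
ee_rot: [0.675, 0.738, 0.001, 0.001]
contact_force: [-7.1, -2.4, 21.9]
finger_gap: 0.003
```

It's solid: there was no sinking from 13 to 22 N. I'll retreat.

{"fn": "play_rows", "kwargs": {"increments": [[-1, 0, 0, -0.002, 0, 0, 0], [-1, 0, 0, -0.002, 0, 0, 0], [-1, 0, 0, -0.01, 0, 0, 0], [-1, 0, 0, -0.025, 0, 0, 0], [-1, 0, -0.01, -0.03, 0, 0, 0], [-1, 0, -0.03, -0.03, 0, 0, 0], [-1, 0, -0.03, -0.02, 0, 0, 0], [-1, 0, -0.03, 0, 0, 0, 0], [-1, 0, -0.01, 0, 0, 0, 0], [-1, 0, 0, 0, 0, 0, 0]]}}

```text
time_s: 20.08
tcp_pos: [0.4358, 0.2151, 0.2411]
ee_rot: [0.675, 0.738, 0.0, 0.0]
contact_force: [0.4, 0.8, 0.7]
finger_gap: 0.009
```

```bash
python3 -c "
from h import *
st()
snap('wrist','pics/w6.png');snap('scene','pics/sc6.png')
a=cv2.imread('pics/w6.png');im=cv2.imread('pics/sc6.png');cv2.imwrite('pics/c6.png',np.hstack([cv2.resize(a,(400,300)),cv2.resize(im[105:185,245:352],(400,300),interpolation=2)]))"
```

```text
t 20.08 n 0.4532 t 0.1755 z 0.2411 yaw 5.10 tilt [0.2 0.1] Fn 0.5 Ft 0.7 Fz 0.7 M [-0.02 -0.    0.04] gap 0.8
```

View pics/c6.png

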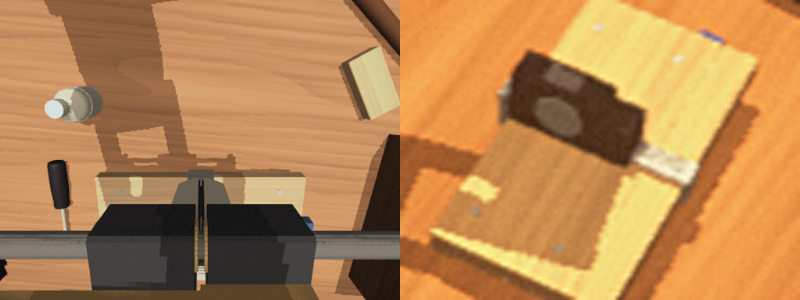

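The rule sits flat and square on the board. Its hook is over the far edge at (690,180) and its heel is behind the near edge at (503,100). The arm is clear, so I'm handing in.

```bash
python3 -c "
from h import *
print(close_job())"
```

```text
the job is handed in; nothing more can be done
None
```

The middle-sized rule is on the board with its hook over the far edge and its heel snug behind the near edge. I pressed the case flat to set the brake, let go, and handed the job in at about 20 s.

- **Position:** the last images show the rule mid-board and flat, with nothing else visibly disturbed. The tool's yaw at release was 5.05° against about 5.1° measured for the board.
- **Forces:** my highest wrist reading was about 22 N, so I estimate under 45 N on the board. I only read the force at the end of each move, so a brief higher peak would not show.
- **Brake:** the case stopped sinking under about 20 N. A second press with closed fingers over the brake, from 13 to 22 N, gave no further movement. There is no reading of the brake or blade itself, so the lock is inferred from this.
- **Disagreement:** two touch estimates of the board's top differ by about 1 mm (0.0558 and 0.0566 m). After I nosed the tool down, it was tilted about 1° against the case until I let go. I took that as slip in the grip, because the case stayed flat.

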